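# Roll the lunch tin clamp-up and hold its clamp at the third click

### The job

The lunch tin is lying on its side with its clamp lever facing sideways: roll it along the bench, without picking it up, until the clamp is uppermost with the lever still sprung up. Then press the lever's orange thumb pad down past the first two clicks to the third, fully home, and finish with the fingers still holding it pressed there, tin on the bench and clamp uppermost, because the lever springs back if let go and the new seal has to bed in. Leave the ramekin, drink bottle, silicone lid and paddle where they are.

Things in the scene. Friction and masses are not known exactly. Their poses are not given: they have to be found in the camera images.
- tin: navy steel cylinder lunch tin lying on its side, 150 mm long, about 0.4 kg, wall radius 42 mm. Rests and rolls on two grey silicone bands round it, radius 45 mm (x -66 to -34 and +18 to +50 mm). Origin on its axis at mid-length, 45 mm above the bench; x along the axis to the steel lid end. Any yaw. Slight rolling resistance: it stays where left and rolls without slip. Too thick to grasp across.
- rear_band (a point): centre of the wide silicone band at the end away from the lid, on the tin's axis, 50 mm to -x of the tin's origin. No other part stands out here: a good place to push or roll with the fingertips.
- clamp_base: steel clamp bracket on the tin's side near the lid. Origin = the tin's origin, x to the lid, z radially out through the clamp: uppermost when z is vertical. Starts about 75 degrees from up, to one side; roll about 59 mm away from that side to bring it up (the other way drives it into the bench). Hinge pin along y at x 55, z 52 mm; cheeks 18 mm each side, up to z 58.
- thumb_pad: orange pad on the lever's free end, 24 mm along it, 26 across, 6 thick. Origin at the centre of its top face, z out of it, x along the lever to the hinge, 62 mm away. Clamp uppermost: top centre about 130 mm above the bench, sloping 0.46 rad down to the hinge when free; about 109 mm and nearly level at the third click. It lies over the tin's mid-length within 7 mm.
- clamp_lever (a joint): angle of the spring-return lever, rad: 0 = free, standing out 0.46 rad from the tin; grows as the pad is pressed to the tin. Clicks at 0.12 (first), 0.24 (second), 0.36 (third); end stop 0.38. It takes about 5 N on the pad to pass into the first click, 6.5 N the second, 8 N the third, and the lever springs all the way back when let go. It is at the third click above 0.335.
- ramekin: cream ceramic ramekin, radius 45 mm, 48 mm high, loose; origin under its centre. Leave alone.
- bottle: green plastic drink bottle standing upright, radius 34 mm, 200 mm high, loose; origin under its centre. Leave alone.
- silicone_lid: grey silicone lid lying flat, radius 52 mm, 20 mm high with its knob, loose; origin under its centre. Leave alone.
- paddle: small acacia serving paddle lying flat, 235 mm long (blade 150 by 100 mm), 14 mm thick, loose; origin under the blade's centre, handle towards its -x. Leave alone.
Mind the look-alikes: they are no part of the job. Of the things that look like the tin, take the one that is farthest from the robot's base at the start.

How it is judged:
By the outcome, as a careful person would: the job done as asked, in the order asked, and still so for the second after the job is handed in, while the arm keeps its last pose, push and grip.
It also fails if it takes over 48 s, if anything falls off the work surface, if the arm or the gripper's body presses on something with over 40 N, if the wrist force passes 120 N, or if a joint passes its speed limit or range.

### The arm

A 6-joint arm with a two-finger parallel gripper is mounted at the origin on the work surface. World frame = base frame: x ahead of the robot, y to its left, z up, the work surface at z = 0. Lengths are in m, angles in rad, forces in N, time in s.
With the tool pointing down it reaches from about 0.35 to 0.725 m from the base axis. Payload 4.3 kg.
Tool frame: the origin (TCP) lies midway between the tips of the shut fingers; the grasp point (between the pads) lies 19 mm behind it; z points along the fingers, y is the line along which they close (so a half turn about z gives the same grasp; the last joint's range is limited). The gripper opens to 85 mm and grips with 20 to 120 N. Pads are 22 mm wide; open, the fingers measure 114 mm over their backs; the gripper's body (76 mm by 85 mm) begins 54 mm behind the grasp point. The pads swing forward as they close: fully open they stand 13 mm farther back than shut.
Start: joints at [1.207, 0.377, 0.081, 1.274, 0, 1.46], TCP at [0.144, 0.557, 0.231] pointing down, gripper open.
Joint ranges: [-2.72, 2.72], [-0.84, 1.66], [-1.02, 1.22], [-1.77, 2.12], [-1.37, 1.28], [-3.14, 3.14]. Speed limits (rad/s): [2.57, 2.57, 3.14, 3.14, 3.14, 3.14].

### API

Orientations are given as a rotation vector (axis times angle).
In Python, from rig import * gives the robot as it stands. The module is installed in compiled form; this text tells all that it offers.
- The arm moves only by the shell command python3 -m jog 'ROWS' [FORCE]. ROWS is a JSON object of lists of equal length, an entry for each row: "offset": the shift along the tool's x, y, z in units of 30 mm (1.0 is 30 mm), a list of three; "delta_rot": the turn, a rotation vector about the tool's x, y, z in units of 5 degrees (1.0 is 5 degrees), a list of three; "hand": the finger opening in mm, from 0 to 85.4. In form: {"offset": [[tx, ty, tz], ...], "delta_rot": [[ax, ay, az], ...], "hand": [hand, ...]}. A call has 1 to 20 rows; each row shifts and turns the commanded pose from where the row before left it, along the tool's axes as they then stand; what a row does not reach is not made up. A row lasts 1/12 s, in which the tool goes at most 41.7 mm and 7.16 degrees, less where a joint would pass 70% of its speed; a pose out of reach is approached as far as the arm can. A call is refused whole if a number of a shift passes 1 or a number of a turn 1, either way. A call with a gripper value outside its range is refused whole. The fingers move at their own pace and stop on an object; FORCE is the grip in N (left out, the last holds). Time passes only in rows, so rows that do not move let the fingers close. It gives the time, the measured TCP pose, the force, the opening and the grip force at its end, in the units of the state.
- read_state(): the state, without advancing time (a new reading comes with each control period).
- read_camera(name): name is "scene" or "top"; returns a dict with "frame" (420x560x3 uint8, red, green, blue), "vertical_fov" (degrees; the focal length in pixels is half the picture's height over the tangent of half this angle, whatever the lens; pixels are square), "cx", "cy" (the principal point, pixels), "k1" (the pictures are not rectified: a ray, as slopes to the right and down, at radius r is drawn at 1 + k1 r^2 times it, then the intrinsics apply), "R" (3x3) and "t" (3): a world point X has camera coordinates R X + t. Camera axes: x right, y down, z forward; pixel columns grow to the right and rows downward; lengths in m; the calibration is good to about 2 mm. A picture is of the moment at which its call begins. There is no depth.
- finish_job(): hands the job in; it is judged then, once.
Trained networks look in a picture, given as the dict that the camera call returned (one of the last four; its "shot" number tells which), for a name from the list of things; names that differ only in an ending like _2 or _b are one class to them, and where a whole thing is asked for, a point or a joint stands for the part that bears it (a point fixed in the world has none). Each returns a list of dicts, best first, with "confidence" (0 to 1); they miss things now and then, are a little off and sometimes report something else, mostly with a low value. They report only what shows in the picture. A call takes as long as a camera call. They do not tell look-alikes from the thing itself.
- trace(picture, query): "pixels" (420x560 bool, what is visible of it).
- place_of(picture, query): "at" ([x, y, z] in m, in world coordinates, good to about 4 mm: a listed point, or the origin of a listed thing).
The state is a dict: "clock": time; "q": joint angles; "qvel": joint speeds; "joint_torque": joint torques, N m; "position": TCP position; "ee_rot": TCP orientation; "force": force on the tool from outside, world axes, zero at the start; "moment": the same for the moment, N m; "gripper_width": opening from 0.0 (shut) to 1.0 (fully open); "grasp_force": force on a finger pad.
Only numpy, scipy, OpenCV 4.12 (cv2) and the standard library are available. Lean on these libraries where they do the work, as an engineer would, in place of code of your own. Each camera call takes 0.05 s, during which the arm holds its last target. There are 200 camera calls.

## Working session

There is one attempt and no reset: what is moved stays moved. The work goes in short steps, Python scripts to look and compute and a shell command to move; the robot and the scene stay as the last step left them, time stands still between calls to the robot, and variables do not carry over. Pictures are saved under pics/ and viewed, at most 10 in all, crops included, and the job is handed in when it is done.

```bash
mkdir -p pics; cat > h.py <<'E'
from rig import *
import numpy as np, cv2
def save(p,n,crop=None,s=1):
    f=p["frame"]
    if crop: f=f[crop[1]:crop[3],crop[0]:crop[2]]
    cv2.imwrite(n,cv2.resize(f[:,:,::-1],None,fx=s,fy=s,interpolation=cv2.INTER_CUBIC))
def proj(p,X):
    c=np.array(p["R"])@np.array(X,float)+np.array(p["t"]);u=c[:2]/c[2]
    u=u*(1+p["k1"]*(u@u));f=210/np.tan(np.radians(p["vertical_fov"])/2)
    return u*f+[p["cx"],p["cy"]]
E
python3 - <<'E'
from h import *
fs=[]
for c in ["scene","top"]:
    p=read_camera(c);fs.append(p["frame"])
    print(c,"campos",-np.array(p["R"]).T@p["t"])
    for n in ["tin","rear_band","clamp_base","thumb_pad","ramekin","bottle","silicone_lid","paddle"]:
        for d in place_of(p,n): print(n,np.round(d["at"],3),round(d["confidence"],2),proj(p,d["at"]).round())
    save(p,f"pics/{c}.png",s=1.4)
print(read_state())
E
```

```text
scene campos [ 1.20284743 -0.18014847  0.8598118 ]
tin [ 0.574 -0.04   0.038] 0.86 [274. 247.]
tin [ 0.326 -0.131  0.044] 0.86 [220. 183.]
tin [0.462 0.159 0.049] 0.59 [337. 196.]
rear_band [ 0.614 -0.062  0.05 ] 0.96 [269. 259.]
rear_band [ 0.373 -0.152  0.044] 0.93 [215. 196.]
rear_band [0.499 0.14  0.046] 0.66 [335. 209.]
thumb_pad [0.496 0.228 0.065] 0.59 [367. 196.]
thumb_pad [ 0.36  -0.059  0.058] 0.56 [248. 183.]
thumb_pad [0.604 0.033 0.068] 0.42 [307. 242.]
ramekin [ 0.616  0.362 -0.001] 0.83 [429. 237.]
bottle [ 0.446 -0.387  0.001] 0.85 [131. 244.]
silicone_lid [ 0.469  0.389 -0.   ] 0.73 [413. 196.]
silicone_lid [ 0.618  0.36  -0.   ] 0.6 [429. 237.]
paddle [ 0.626 -0.341  0.   ] 0.83 [153. 300.]
top campos [ 0.3778205  -0.00120529  1.13756193]
tin [0.461 0.159 0.044] 0.89 [228. 220.]
tin [ 0.328 -0.13   0.047] 0.73 [338. 273.]
rear_band [0.503 0.132 0.046] 0.82 [238. 204.]
rear_band [ 0.366 -0.155  0.048] 0.75 [348. 258.]
rear_band [ 0.616 -0.062  0.047] 0.69 [312. 163.]
thumb_pad [0.606 0.034 0.068] 0.55 [276. 164.]
thumb_pad [0.493 0.231 0.062] 0.55 [200. 207.]
thumb_p
[... 175 characters left out ...]
 [411. 166.]
{'clock': 0.9, 'q': array([1.20671412e+00, 3.77288715e-01, 8.10031434e-02, 1.27441787e+00,
       2.00266309e-08, 1.46047498e+00]), 'qvel': array([-6.11546396e-04,  1.26676939e-03, -1.79408236e-03, -6.16852694e-04,
        1.28615624e-05,  1.52157821e-04]), 'joint_torque': array([-4.98729787e-04, -4.63511145e+01,  2.70158780e+01, -3.48633336e-06,
       -6.74552621e-05, -4.83593624e-06]), 'position': array([0.14436839, 0.55661261, 0.23133703]), 'ee_rot': array([3.97535217e-01, 3.11631724e+00, 1.41828954e-04]), 'force': array([ 0.05850699,  0.18088894, -0.89198322]), 'moment': array([-0.02077435,  0.00850123,  0.00658987]), 'grasp_force': 0.0, 'gripper_width': 1.0010106964460526}
```

View pics/scene.png

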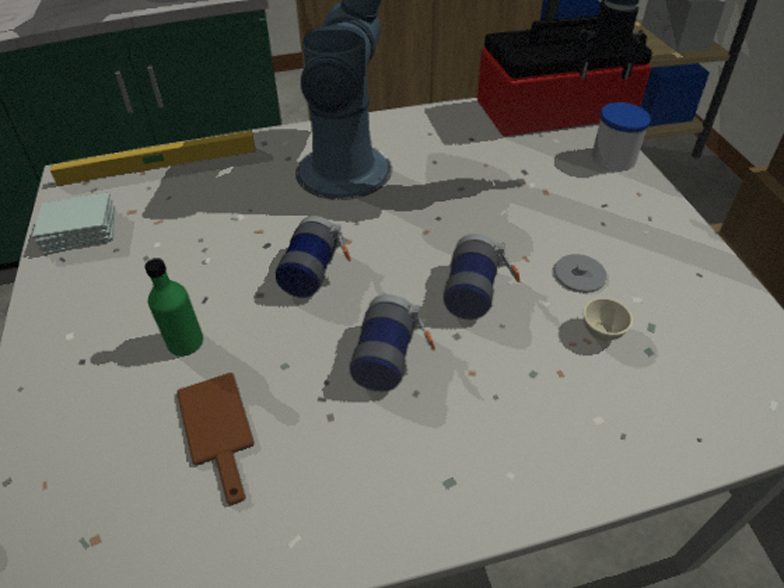

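View pics/top.png

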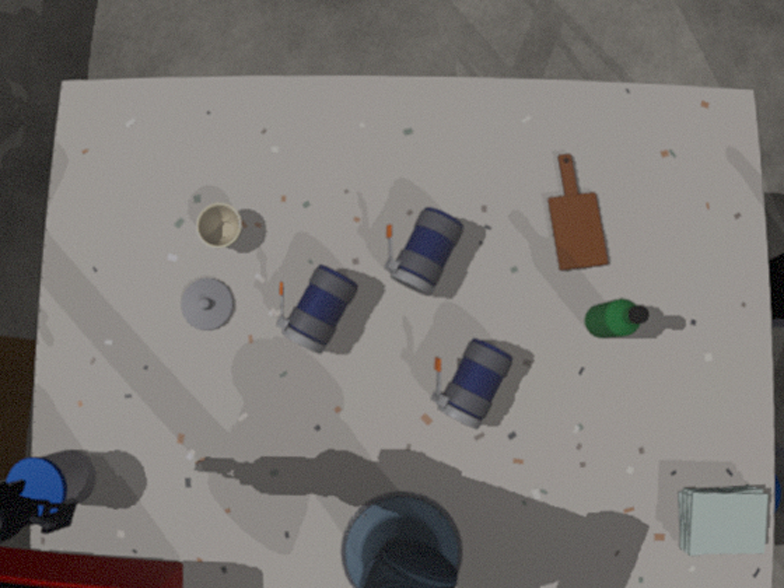

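The tins are at scene pixels (274,247), (220,183) and (337,196), at 0.575, 0.35 and 0.487 m from the base. The one at (274,247) is farthest, so it is the one meant. Ramekin, lid, bottle and paddle all lie clear of the roll path. I'll confirm the choice and its axis in one crop.

```bash
python3 - <<'E'
from h import *
from scipy.optimize import least_squares
C=np.array([.573,-.04,.045])
ps=[]
obs=[]
p=read_camera("top")
for n in ["tin","rear_band","thumb_pad"]:
    for d in place_of(p,n):
        if np.linalg.norm(d["at"][:2]-np.array([.59,-.03]))<.1: print(n,np.round(d["at"],3))
u=np.array([-.89,.45,0]);u/=np.linalg.norm(u)
c=np.array([.615,-.062,.045])+.05*u
f=p["frame"].copy()
v=np.array([-u[1],u[0],0])
f2=cv2.resize(f[130:230,240:370],None,fx=6,fy=6,interpolation=cv2.INTER_CUBIC)
for x in (-.075,-.05,0,.075):
    for s in (-.042,0,.042):
        q=proj(p,c+u*x+v*s); q=(q-[240,130]+.5)*6
        cv2.circle(f2,tuple(int(a) for a in q),4,(255,0,0),-1)
cv2.imwrite("pics/crop.png",f2[:,:,::-1])
E
```

```text
tin [ 0.572 -0.04   0.039]
rear_band [ 0.617 -0.058  0.046]
thumb_pad [0.604 0.034 0.064]
```

View pics/crop.png

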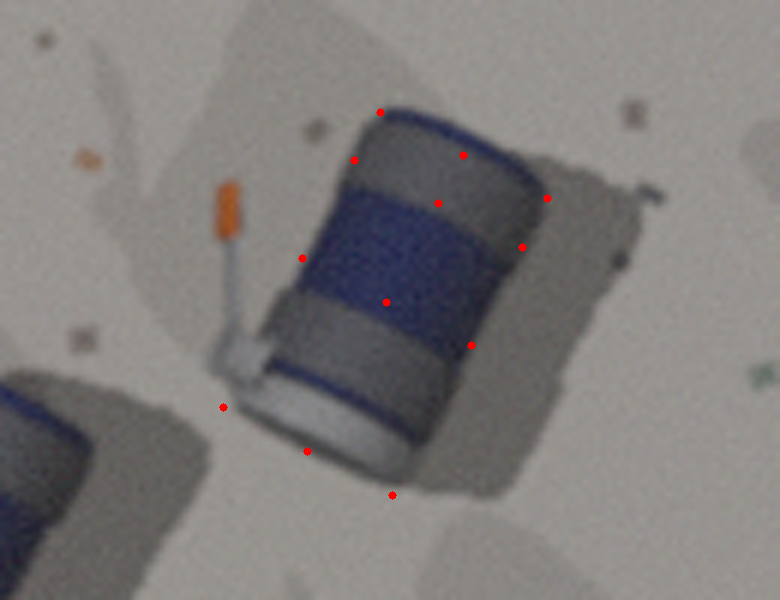

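```bash
python3 -m jog '{"offset":[[-1,-0.79,0],[-1,-0.79,0],[-1,-0.79,0],[-1,-0.79,0],[-1,-0.79,0],[-1,-0.79,0],[-1,-0.79,0],[-1,-0.79,0],[-1,-0.79,0],[-1,-0.79,0],[-1,-0.79,0],[-1,-0.79,0],[-1,-0.79,0],[-1,-0.79,0],[-1,-0.79,0],[-1,-0.79,0],[-1,-0.79,0],[-1,-0.79,0],[-1,-0.79,0],[-1,-0.79,0]],"delta_rot":[[0,0,0],[0,0,0],[0,0,0],[0,0,0],[0,0,0],[0,0,0],[0,0,0],[0,0,0],[0,0,0],[0,0,0],[0,0,0],[0,0,0],[0,0,0],[0,0,0],[0,0,0],[0,0,0],[0,0,0],[0,0,0],[0,0,0],[0,0,0]],"hand":[0,0,0,0,0,0,0,0,0,0,0,0,0,0,0,0,0,0,0,0]}' 40
```

```text
clock: 2.77
position: [0.607, -0.0546, 0.2313]
ee_rot: [0.398, 3.116, 0.0]
force: [1.1, -0.7, 0.2]
gripper_width: 0.001
grasp_force: 0.0
```

The crop confirms it: the clamp is on the left at crop (240,350), the orange pad at (228,210), and the axis is at about 155.5° yaw. I'll align the closed fingers with the rear band and descend.

```bash
python3 -m jog '{"offset":[[0,0,0],[0,0,0],[-0.39,-0.08,0.6],[0,0,1],[0,0,1],[0,0,1],[0,0,0.5],[0,0,0.17],[0,0,0]],"delta_rot":[[0,0,1],[0,0,1],[0,0,0],[0,0,0],[0,0,0],[0,0,0],[0,0,0],[0,0,0],[0,0,0]],"hand":[0,0,0,0,0,0,0,0,0]}'; python3 -m jog '{"offset":[[0,0,0.07],[0,0,0.07],[0,0,0.07],[0,0,0]],"delta_rot":[[0,0,0],[0,0,0],[0,0,0],[0,0,0]],"hand":[0,0,0,0]}'
```

```text
clock: 3.52
position: [0.6144, -0.0596, 0.1016]
ee_rot: [-0.667, -3.066, -0.0]
force: [-0.3, 0.1, 0.1]
gripper_width: 0.0
grasp_force: 0.0
clock: 3.85
position: [0.6165, -0.06, 0.0977]
ee_rot: [0.667, 3.068, 0.0]
force: [-0.4, -0.4, -0.3]
gripper_width: 0.001
grasp_force: 0.0
```

```bash
python3 -m jog '{"offset":[[0,0,0.1],[0,0,0.1],[0,0,0]],"delta_rot":[[0,0,0],[0,0,0],[0,0,0]],"hand":[0,0,0]}'; python3 -m jog '{"offset":[[0,0,0.05],[0,0,0.05],[0,0,0]],"delta_rot":[[0,0,0],[0,0,0],[0,0,0]],"hand":[0,0,0]}'
```

```text
clock: 4.1
position: [0.6155, -0.0598, 0.0903]
ee_rot: [-0.668, -3.069, -0.0]
force: [0.7, 0.0, -0.9]
gripper_width: 0.0
grasp_force: 0.0
clock: 4.35
position: [0.6163, -0.0595, 0.0899]
ee_rot: [0.667, 3.068, 0.002]
force: [-3.6, 2.5, 11.6]
gripper_width: 0.004
grasp_force: 5.7
```

Contact at about 12 N. I'll roll a first part.

```bash
python3 -m jog '{"offset":[[0,-0.1,0],[0,-0.2,0],[0,-0.2,0],[0,-0.2,0],[0,-0.2,0],[0,-0.2,0],[0,-0.2,0],[0,-0.2,0],[0,-0.2,0],[0,-0.2,0],[0,-0.1,0],[0,0,0]],"delta_rot":[[0,0,0],[0,0,0],[0,0,0],[0,0,0],[0,0,0],[0,0,0],[0,0,0],[0,0,0],[0,0,0],[0,0,0],[0,0,0],[0,0,0]],"hand":[0,0,0,0,0,0,0,0,0,0,0,0]}'; cat > look.py <<'E'
from h import *
import sys
for c in ["scene","top"]:
    p=read_camera(c)
    for n in ["tin","rear_band","thumb_pad","clamp_base"]:
        for d in place_of(p,n):
            if np.linalg.norm(d["at"][:2]-np.array([.57,-.06]))<.12: print(c,n,np.round(d["at"],3),round(d["confidence"],2))
    if len(sys.argv)>1: save(p,f"pics/{c}{sys.argv[1]}.png",crop=(190,150,390,300) if c=="scene" else (220,110,420,260),s=4)
E
python3 look.py 1
```

```text
clock: 5.35
position: [0.5906, -0.1152, 0.0877]
ee_rot: [-0.669, -3.069, 0.0]
force: [-0.4, 1.1, 0.4]
gripper_width: 0.0
grasp_force: 0.0
scene tin [ 0.561 -0.068  0.041] 0.55
scene rear_band [ 0.602 -0.088  0.051] 0.72
scene thumb_pad [ 0.577 -0.019  0.113] 0.55
top tin [ 0.561 -0.066  0.038] 0.84
top rear_band [ 0.603 -0.088  0.047] 0.77
top thumb_pad [ 0.58  -0.024  0.111] 0.57
top clamp_base [ 0.558 -0.072  0.044] 0.6
```

View pics/scene1.png

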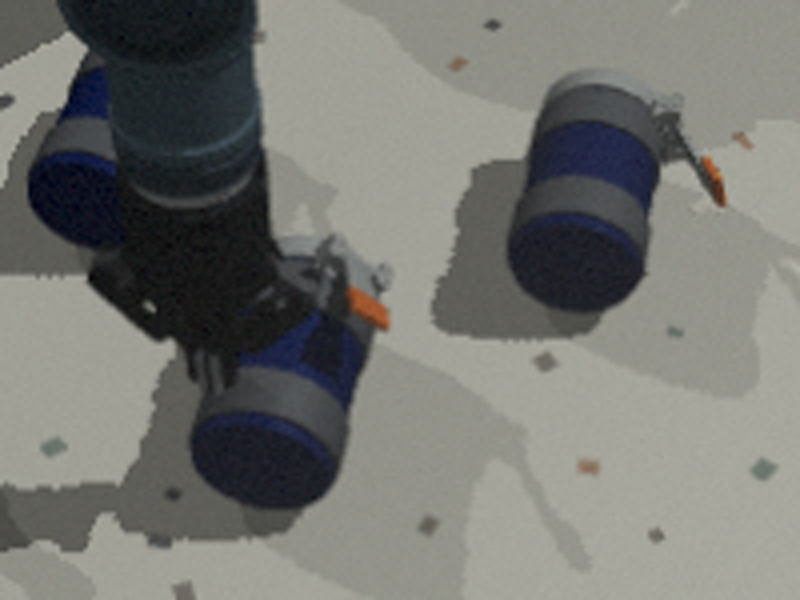

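The picture shows the correct tin half rolled: pad at crop (370,308), fingertips at (215,370), now ahead of the crown. The clamp is about 36° from up, so about 28 mm more roll is needed. I'll regrip behind the crown and stroke again.

```bash
python3 -m jog '{"offset":[[0,0,-0.5],[0,0.6,0],[0,0.76,0],[0,0,0.2],[0,0,0.15],[0,0,0.1],[0,0,0.05],[0,0,0]],"delta_rot":[[0,0,0],[0,0,0],[0,0,0],[0,0,0],[0,0,0],[0,0,0],[0,0,0],[0,0,0]],"hand":[0,0,0,0,0,0,0,0]}'; python3 -m jog '{"offset":[[0,-0.1,0],[0,-0.2,0],[0,-0.2,0],[0,-0.2,0],[0,-0.2,0],[0,-0.2,0],[0,-0.2,0],[0,-0.1,0],[0,0,0]],"delta_rot":[[0,0,0],[0,0,0],[0,0,0],[0,0,0],[0,0,0],[0,0,0],[0,0,0],[0,0,0],[0,0,0]],"hand":[0,0,0,0,0,0,0,0,0]}'; python3 look.py
```

```text
clock: 6.52
position: [0.6077, -0.0775, 0.0892]
ee_rot: [0.668, 3.069, 0.002]
force: [-2.4, 2.5, 9.9]
gripper_width: -0.0
grasp_force: 4.8
clock: 7.27
position: [0.5895, -0.1169, 0.0897]
ee_rot: [0.67, 3.069, -0.0]
force: [-4.6, 1.5, 13.1]
gripper_width: 0.006
grasp_force: 6.6
scene tin [ 0.548 -0.087  0.043] 0.77
scene rear_band [ 0.592 -0.108  0.048] 0.88
top tin [ 0.55  -0.087  0.041] 0.59
```

```bash
python3 -m jog '{"offset":[[0,-0.1,0],[0,-0.1,0],[0,-0.1,0],[0,-0.1,0],[0,0,0],[0,0,-0.3],[0,0,-0.8],[0,0,-0.9],[0,-0.9,-0.5],[0,-1,0],[0,-1,0],[0,-1,0],[0,-0.5,0],[0,0,0]],"delta_rot":[[0,0,0],[0,0,0],[0,0,0],[0,0,0],[0,0,0],[0,0,0],[0,0,0],[0,0,0],[0,0,0],[0,0,0],[0,0,0],[0,0,0],[0,0,0],[0,0,0]],"hand":[0,0,0,0,0,0,0,0,0,0,0,0,0,0]}'; python3 look.py 2;python3 look.py
```

```text
clock: 8.93
position: [0.5288, -0.2501, 0.1629]
ee_rot: [-0.675, -3.068, 0.002]
force: [-0.9, -0.9, 0.2]
gripper_width: -0.004
grasp_force: 0.0
scene tin [ 0.546 -0.091  0.042] 0.59
scene rear_band [ 0.59  -0.113  0.051] 0.72
scene thumb_pad [ 0.543 -0.093  0.13 ] 0.66
top tin [ 0.548 -0.092  0.04 ] 0.83
top rear_band [ 0.59  -0.111  0.048] 0.65
top rear_band [ 0.543 -0.096  0.043] 0.51
top thumb_pad [ 0.547 -0.09   0.131] 0.65
top clamp_base [ 0.545 -0.1    0.044] 0.55
scene tin [ 0.546 -0.091  0.04 ] 0.97
scene thumb_pad [ 0.545 -0.091  0.131] 0.49
top tin [ 0.546 -0.091  0.041] 0.87
top tin [ 0.546 -0.091  0.128] 0.36
top rear_band [ 0.591 -0.113  0.046] 0.58
top thumb_pad [ 0.545 -0.089  0.132] 0.49
top clamp_base [ 0.545 -0.101  0.046] 0.57
```

View pics/scene2.png

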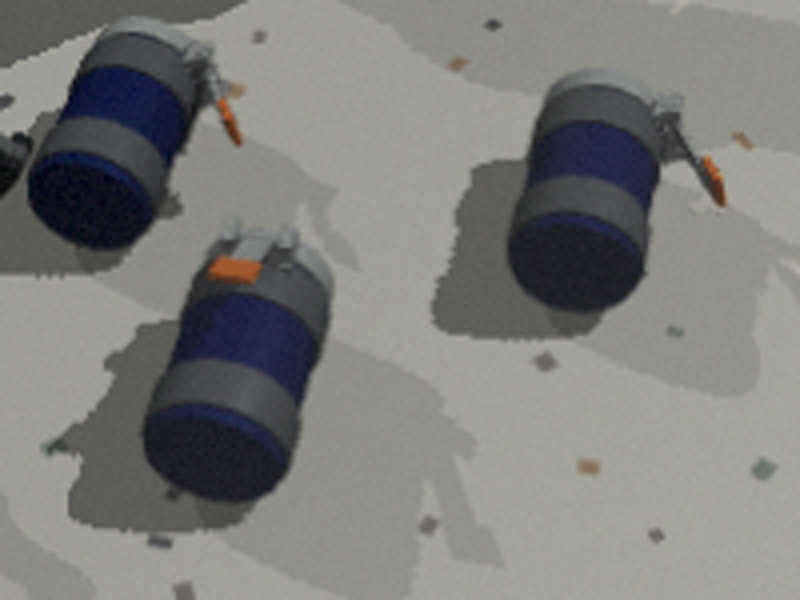

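View pics/top2.png

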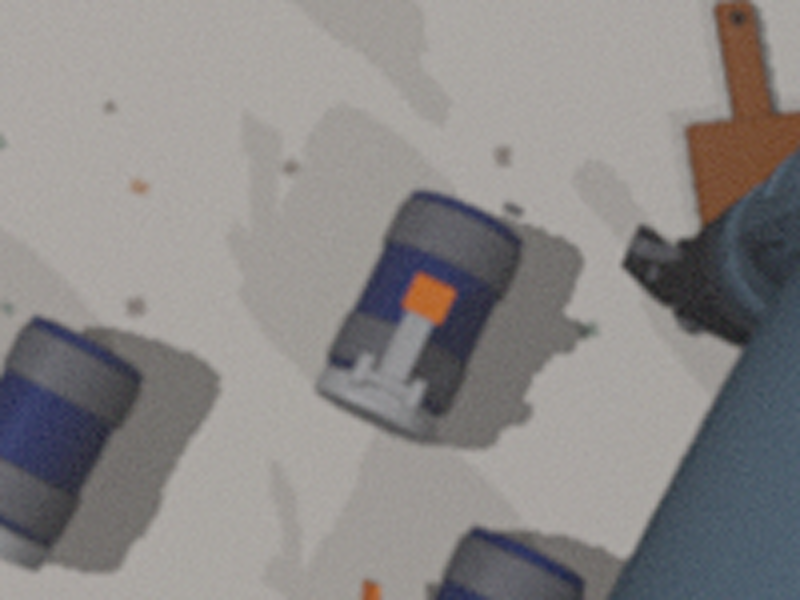

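The clamp is uppermost: pad at top-crop (430,298) centred on the tin, lever sprung up. Pad top is at (0.545,-0.091,0.131). Now I'll move above it.

```bash
python3 -m jog '{"offset":[[0.3,0.9,0],[0.3,0.9,0],[0.3,0.9,0],[0.3,0.9,0],[0.3,0.9,0],[0.13,0.55,0],[0,0,0],[0,0,0]],"delta_rot":[[0,0,0],[0,0,0],[0,0,0],[0,0,0],[0,0,0],[0,0,0],[0,0,0],[0,0,0]],"hand":[0,0,0,0,0,0,0,0]}'
```

```text
clock: 10.6
position: [0.5491, -0.0879, 0.163]
ee_rot: [0.665, 3.07, -0.001]
force: [0.8, -0.6, 0.3]
gripper_width: 0.002
grasp_force: 0.0
```

```bash
python3 -m jog '{"offset":[[0,-0.15,0.3],[0,0,0.4],[0,0,0.15],[0,0,0.1],[0,0,0.1],[0,0,0]],"delta_rot":[[0,0,0],[0,0,0],[0,0,0],[0,0,0],[0,0,0],[0,0,0]],"hand":[0,0,0,0,0,0]}'; python3 -m jog '{"offset":[[0,0,0.1],[-0.02,0,0.1],[-0.02,0,0.1],[-0.02,0,0.1],[0,0,0]],"delta_rot":[[0,0,0],[0,0,0],[0,0,0],[0,0,0],[0,0,0]],"hand":[0,0,0,0,0]}'
```

```text
clock: 11.1
position: [0.5477, -0.0934, 0.1317]
ee_rot: [0.669, 3.068, -0.0]
force: [0.8, 0.6, 3.0]
gripper_width: 0.002
grasp_force: 1.7
clock: 11.52
position: [0.5501, -0.0937, 0.1198]
ee_rot: [0.667, 3.067, -0.001]
force: [1.2, -0.8, 5.3]
gripper_width: -0.002
grasp_force: 2.3
```

```bash
python3 -m jog '{"offset":[[-0.02,0,0.1],[-0.02,0,0.1],[-0.02,0,0.1],[0,0,0.05],[0,0,0],[0,0,0]],"delta_rot":[[0,0,0],[0,0,0],[0,0,0],[0,0,0],[0,0,0],[0,0,0]],"hand":[0,0,0,0,0,0]}';python3 -m jog '{"offset":[[0,0,0.05],[0,0,0.05],[0,0,0]],"delta_rot":[[0,0,0],[0,0,0],[0,0,0]],"hand":[0,0,0]}'; python3 look.py 3
```

```text
clock: 12.02
position: [0.5524, -0.0947, 0.1102]
ee_rot: [0.667, 3.066, -0.001]
force: [3.2, -1.7, 6.8]
gripper_width: 0.001
grasp_force: 3.2
clock: 12.27
position: [0.5529, -0.0947, 0.1082]
ee_rot: [0.666, 3.064, -0.001]
force: [1.1, -1.0, 11.0]
gripper_width: -0.0
grasp_force: 5.5
scene tin [ 0.548 -0.092  0.042] 0.96
scene rear_band [ 0.589 -0.114  0.047] 0.84
scene thumb_pad [ 0.551 -0.094  0.11 ] 0.61
scene clamp_base [ 0.55  -0.093  0.046] 0.45
```

View pics/scene3.png

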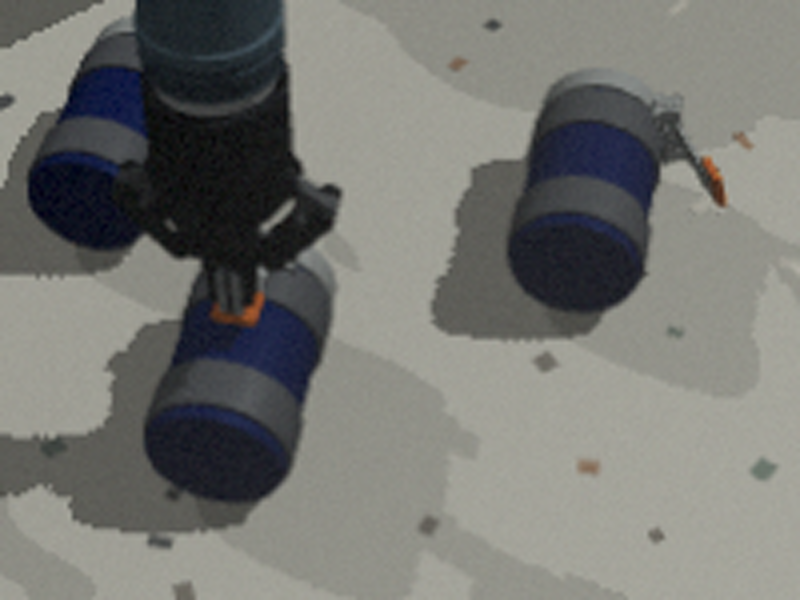

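The fingertips are on the pad at crop (237,312), tin upright and level, 11 N at 108 mm. I'll press a little further to confirm the end stop.

```bash
python3 -m jog '{"offset":[[0,0,0.05],[0,0,0.05],[0,0,0],[0,0,0],[0,0,0],[0,0,0]],"delta_rot":[[0,0,0],[0,0,0],[0,0,0],[0,0,0],[0,0,0],[0,0,0]],"hand":[0,0,0,0,0,0]}'; python3 look.py
```

```text
clock: 13.27
position: [0.5533, -0.0945, 0.1075]
ee_rot: [0.665, 3.062, -0.0]
force: [-2.3, 1.1, 25.3]
gripper_width: 0.006
grasp_force: 12.9
scene tin [ 0.55  -0.09   0.043] 0.89
scene rear_band [ 0.591 -0.113  0.049] 0.94
scene clamp_base [ 0.549 -0.094  0.048] 0.57
```

The pad has stalled against the end stop: force rose to 25 N with only 0.7 mm of travel. I'm handing in while it is held.

```bash
python3 -c "
from rig import *
s=read_state();print(s['position'],s['force']);print(finish_job())"
```

```text
[ 0.55335252 -0.0945683   0.10753361] [-3.74200999  2.25014161 25.12225492]
the job is handed in; nothing more can be done
None
```

I rolled the farthest tin along the bench until its clamp was uppermost with the lever still up, then pressed the thumb pad to its end stop (about 107.5 mm above the bench, 25 N), and handed the job in at about 13 s with the fingers still holding it down; the lever angle was judged from height and force, and the ramekin, bottle, silicone lid and paddle were not touched.

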